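Load a chip cartridge and latch the push-push tray

ROBOT

A 6-joint arm with a two-finger parallel gripper is mounted at the origin on the work surface. World frame = base frame: x ahead of the robot, y to its left, z up, the work surface at z = 0. Lengths are in m, angles in rad, forces in N, time in s.
With the tool pointing down it reaches from about 0.275 to 0.85 m from the base axis. Payload 5.2 kg.
Tool frame: the origin (TCP) lies at the very end of the fingers, on their centre line; the grasp point (between the pads) lies 19 mm behind it (env.hold_point_z is the distance from the TCP to the grasp point, in m); z points along the fingers, y is the direction in which the jaws open and shut (so a half turn about z gives the same grasp; the last joint's range is limited). The gripper opens to 85 mm and grips with 20 to 120 N. Pads are 22 mm wide; open, the fingers measure 114 mm over their backs; the gripper's body (76 mm by 85 mm) begins 54 mm behind the grasp point. The pads swing forward as they close: fully open they stand 13 mm farther back than shut.
Start: joints at [-1.353, 0.259, 1.535, -0, 1.348, -0.203], TCP at [0.225, -0.502, 0.203] pointing down, gripper open.
Joint ranges: [-3.14, 3.14], [-0.91, 2.08], [0.19, 2.58], [-1.22, 4.36], [0.22, 2.71], [-3.12, 3.12]. Speed limits (rad/s): [2.57, 2.57, 3.14, 3.14, 3.14, 3.14].

INTERFACE

Orientations are given as a unit quaternion [w, x, y, z].
In Python, from workcell import env gives the robot as it stands. The module is installed in compiled form; this text tells all that it offers.
- The arm moves only by the shell command python3 -m crank 'ROWS' [OPENING] [FORCE]. ROWS is JSON, one flat list of numbers, 4 for each row, row after row: the shift along the tool's x, y, z in mm, then the turn about the tool's z in degrees. A call has 1 to 12 rows; each row shifts and turns the pose as measured when the row begins, along the tool's axes as they then stand; what a row does not reach is not made up. A row lasts 1/10 s, in which the tool goes at most 50 mm and 8.59 degrees, less where a joint would pass 70% of its speed; a pose out of reach is approached as far as the arm can. A call is refused whole if a number of a shift passes 50 or a number of a turn 8.59, either way. A call with a gripper value outside its range is refused whole. OPENING is the opening in per cent of the stroke, from 0 (shut) to 100 (fully open), set as the call begins (- or left out, the last holds). The fingers move at their own pace and stop on an object; FORCE is the grip in N (left out, the last holds). Time passes only in rows, so rows that do not move let the fingers close. It gives the time, the measured TCP pose, the force and the opening at its end, in the units of the state.
- env.observe(): the state, without advancing time (a new reading comes with each control period).
- env.snapshot(name): name is "side" or "top"; returns a dict with "pixels" (400x640x3 uint8, red, green, blue), "z_map" (400x640 float32, m along the optical axis (not along the pixel's ray), 0 where there is no reading), "fovy" (degrees; the focal length in pixels is half the picture's height over the tangent of half this angle, whatever the lens; pixels are square), "cx", "cy" (the principal point, pixels), "R" (3x3) and "t" (3): a world point X has camera coordinates R X + t. Camera axes: x right, y down, z forward; pixel columns grow to the right and rows downward; lengths in m; the calibration is good to about 2 mm. A picture is of the moment at which its call begins.
- env.finish_job(): hands the job in, once; it reports no verdict.
The state is a dict: "t": time; "joint_positions": joint angles; "joint_velocities": joint speeds; "tau": joint torques, N m; "tool_pos": TCP position; "tcp_rot": TCP orientation; "contact_force": force on the tool from outside, world axes, zero at the start; "moment": the same for the moment, N m; "gripper_width": finger opening in m.
Only numpy, scipy, OpenCV 4.12 (cv2) and the standard library are available. Lean on these libraries where they do the work, as an engineer would, in place of code of your own. Each camera call takes 0.05 s, during which the arm holds its last target. There are 200 camera calls.

TASK

Set the blue chip cartridge lengthwise into the pocket of the loading dock's tray so that it sits fully down and let go of it, then push the tray in by its orange front until the push-push latch catches, let go, and make sure it stayed in by itself with the cartridge still seated. Push firmly but gently, never against the stop with more than about 25 N, and do not disturb the other things on the bench.

Things in the scene. Friction and masses are not known exactly. Their poses are not given: they have to be found in the camera images.
- cartridge_mid (a point): Blue chip cartridge, loose, about 90 g: flat body 60 (x) x 44 (y) x 16 mm, its lowest 5 mm stepped in 2 mm all round as lead-in; on top a lighter blue upright rib 46 (x) x 18 (y) mm, from 16 to 44 mm above the underside: grip it across y. The point is the centre, 22 mm above the underside; x along the length, z up. Fits the pocket either way round.
- tray_pocket (a point): Centre of the floor of the tray's open-topped pocket, 30 mm above the bench. The pocket is 63 (x) x 47 (y) mm inside and its white walls are 6 mm thick and rise 14 mm above its floor; the cartridge's 60 mm side lies along x. x is the direction in which the tray is pushed in, z up. Moves with the tray.
- tray_front (a point): Outer face of the tray's orange front wall, where it is pushed along +x (into the dock): wall 100 mm wide (y), 6 mm thick, standing from 24 to 80 mm above the bench. The point is on the outer face, mid-width, 60 mm above the bench, 53 mm from the pocket centre towards -x. Moves with the tray.
- tray (a joint): Tray travel (m): 0 = out, its start; grows as pushed. The spring resists with 3 N at first, rising with the latch's drag to 8-10 N (more if pushed fast). The latch catches unfelt at 43 to 56 mm (unseen, differs each start); 1-2 mm on is a springy buffer, 6 N/mm. Pushed into it (13-16 N in all) and let go, it backs 7 mm and stays, 37-50 mm in. Let go too early, or pushed to the buffer again, it springs out to 0.
- dock: The fixed loading dock, origin at the centre of its underside, x is the way the tray goes in, z up: grey base 250 (x) x 140 (y) x 20 mm, aluminium rails 8 mm wide at y = +-63 mm up to 40 mm high, and at its +x end (x = 45 to 125 mm) a black latch housing 88 mm high with a violet top. With the tray out, its orange front face is at x = -108 mm.
- spent_mid (a point): A spent cartridge of the same shape and size, grey with a black rib; the point is its centre, 22 mm above the underside. To be left alone.
- tip_box: Yellow open box with dividers, 75 (x) x 55 (y) x 45 mm, origin at the centre of its underside. To be left alone.
- jar: Small jar with blue cap, 60 mm across, 70 mm tall, origin at the centre of its underside. To be left alone.
There are look-alikes about, which are no part of the job. Leave any red look-alike of the part that bears cartridge_mid alone.

How it is judged:
On the way, in this order (a step that is already met when the one before it is completed fails the run):
1. the blue cartridge sits fully down in the tray's pocket, let go, with the tray still out (z of cartridge_mid in the frame of tray_pocket between 0.019 and 0.0245 m and horizontal distance between cartridge_mid and tray_pocket below 0.005 m and angle between the x axis of cartridge_mid and the x axis of tray_pocket, either way round below 0.12 rad and angle between cartridge_mid's own z axis and vertical below 0.1 rad and value of joint tray below 0.012 m and contact force between the fingers and cartridge below 0.1 N), for 0.2 s.
2. the tray is latched: pushed in and staying there with nothing touching it (value of joint tray above 0.02 m and contact force between the fingers and cartridge below 0.1 N and contact force between each of the fingers, the arm and tray below 0.1 N), for 0.5 s.
At the end, for the whole second after the job is handed in: The tray stays latched on its own, more than 20 mm in and at rest, nothing touching it; the blue cartridge lies flat on the floor of its pocket (within 2.5 mm of fully down, within 5 mm of its centre and 0.12 rad of lengthwise, either way round), released and at rest (all of step 2 and velocity of joint tray below 0.01 m/s and z of cartridge_mid in the frame of tray_pocket between 0.019 and 0.0245 m and horizontal distance between cartridge_mid and tray_pocket below 0.005 m and angle between the x axis of cartridge_mid and the x axis of tray_pocket, either way round below 0.12 rad and angle between cartridge_mid's own z axis and vertical below 0.1 rad and linear speed of cartridge below 0.02 m/s).
It fails at once if the tray is pushed with more than 25 N (contact force between any of the fingers, the arm and tray above 25 N).
It fails at once if the cartridge is rammed into the tray with more than 60 N (contact force between cartridge and tray above 60 N).
It fails at once if the grey cartridge, the tip box or the jar is moved more than 30 mm (distance of any of spent_mid, tip_box, jar from where it was at the start of the episode above 0.03 m).
It also fails if it takes over 51 s, if anything falls off the work surface, if the arm or the gripper's body presses on something with over 40 N, if the wrist force passes 120 N, or if a joint passes its speed limit or range.

## Working session

There is one attempt and no reset: what is moved stays moved. The work goes in short steps, Python scripts to look and compute and a shell command to move; the robot and the scene stay as the last step left them, time stands still between calls to the robot, and variables do not carry over. Pictures are saved under pics/ and viewed, about 8 in all and at most 12, crops included, and the job is handed in when it is done.

```bash
mkdir -p pics; cat > h.py <<'E'
import numpy as np, cv2
from workcell import env
def snap(n):
    s=env.snapshot(n); s['f']=200/np.tan(np.radians(s['fovy'])/2); s['R']=np.array(s['R']); s['t']=np.array(s['t']); return s
def cloud(s):
    v,u=np.mgrid[:400,:640]; z=s['z_map']
    c=np.stack([(u-s['cx'])/s['f']*z,(v-s['cy'])/s['f']*z,z],-1)
    return (c-s['t'])@s['R']
def ray(s,u,v,h):
    d=np.array([(u-s['cx'])/s['f'],(v-s['cy'])/s['f'],1])@s['R']; o=-s['R'].T@s['t']
    return o+d*(h-o[2])/d[2]
def save(s,n): cv2.imwrite('pics/'+n,s['pixels'][:,:,::-1])
E
python3 - <<'E'
from h import *
for n in('top','side'):
    s=snap(n); save(s,n+'1.png'); print(n,s['f'],s['cx'],s['cy'],-s['R'].T@s['t'],s['R'].round(3).tolist())
o=env.observe(); print(o['tool_pos'],o['tcp_rot'],o['contact_force'],o['t'],o['gripper_width'])
E
```

```text
top 452.0682147151588 315.7284978723754 195.42183102855864 [ 0.42917193 -0.11418859  1.15657726] [[-0.001, -1.0, 0.003], [-0.994, 0.001, -0.108], [0.108, -0.004, -0.994]]
side 453.27018434264966 323.9120507733943 199.3587179281582 [0.44236535 0.57430192 0.61010971] [[-0.987, -0.16, 0.01], [-0.107, 0.613, -0.783], [0.12, -0.774, -0.622]]
[ 0.22456906 -0.50148343  0.20263981] [-8.41341663e-04  9.77952695e-01  2.08824851e-01  1.77372096e-06] [0.65045538 0.62954875 0.22640792] 0.1 0.0849629647716742
```

View pics/top1.png

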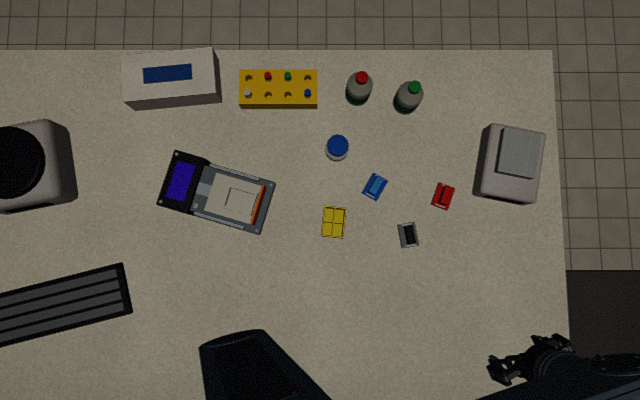

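View pics/side1.png

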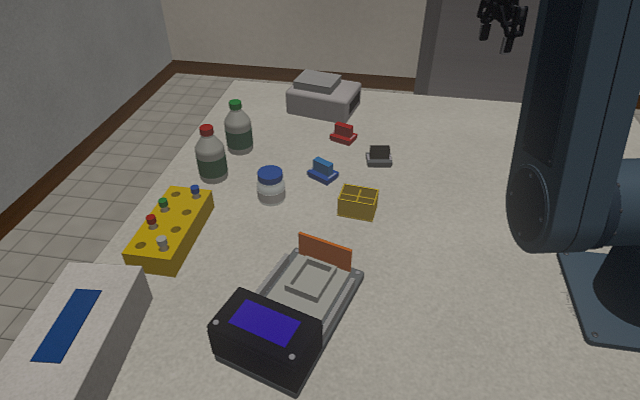

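The top view shows the blue cartridge at (375,186), the red look-alike at (443,196), the grey one at (408,235), the orange front at (258,205) and the violet housing at (181,181). Next I measure the blue, orange and violet points.

```bash
cat > m.py <<'E'
from h import *
def rect(P):
    (c,wh,a)=cv2.minAreaRect((P[:,:2]*1000).astype(np.float32)); return np.round(c,1),np.round(wh,1),round(a,1)
def pca(P):
    w,v=np.linalg.eigh(np.cov(P[:,:2].T)); return np.degrees(np.arctan2(v[1,1],v[0,1]))
def run(names=('top','side')):
  for n in names:
    s=snap(n); C=cloud(s); H=cv2.cvtColor(s['pixels'],cv2.COLOR_RGB2HSV); h,S,V=H[...,0],H[...,1],H[...,2]
    x,y,z=C[...,0],C[...,1],C[...,2]
    reg=(x>.2)&(x<.62)&(y>-.36)&(y<.3)&(s['z_map']>0)
    bl=reg&(h>95)&(h<116)&(S>100)&(y<-.16)&(V>40)
    for nm,m in (('body',bl&(z<.022)&(z>.008)),('rib',bl&(z>.038)),('orange',reg&(h>3)&(h<18)&(S>130)&(y>-.06)&(z>.02)),('orangetop',reg&(h>3)&(h<18)&(S>130)&(y>-.06)&(z>.076)),
      ('violet',reg&(h>118)&(h<140)&(S>100)&(z>.07)),('housing',reg&(z>.083)&(z<.096)&(y>.1)),('walls',reg&(z>.04)&(z<.05)&(S<60)&(y>-.05)&(y<.15))):
        P=C[m]
        if len(P)>5: print(n,nm,len(P),'mean',P.mean(0).round(4),'rect',rect(P),'pca',pca(P).round(1),'z',np.percentile(P[:,2],[2,50,98]).round(4))
if __name__=='__main__': run()
E
python3 m.py
```

```text
top body 225 mean [ 0.5754 -0.267   0.0158] rect (array([ 576.7, -267.9]), array([42.6, 60.3]), 59.9) pca 148.9 z [0.012  0.0157 0.0201]
top rib 133 mean [ 0.5765 -0.2672  0.0433] rect (array([ 576.4, -267.2]), array([17.7, 46.1]), 59.8) pca 149.7 z [0.0396 0.0434 0.0474]
top orange 250 mean [0.4984 0.0225 0.1117] rect (array([429.9, 101.6]), array([385.8, 244.6]), 12.2) pca -169.8 z [0.0287 0.0761 0.6118]
top orangetop 126 mean [0.4723 0.0236 0.1685] rect (array([429.8, 101.8]), array([386. , 242.7]), 12.5) pca -166.7 z [0.0764 0.0801 0.6324]
top violet 1650 mean [0.412  0.0796 0.3046] rect (array([334.1,   5.1]), array([690.1, 286.6]), 55.1) pca -140.3 z [0.0834 0.2277 0.6687]
top housing 1484 mean [0.5663 0.2079 0.0868] rect (array([572., 208.]), array([ 80.8, 122.5]), 73.5) pca 155.2 z [0.0833 0.0866 0.0909]
top walls 321 mean [0.543  0.0767 0.043 ] rect (array([544.2,  85.4]), array([107.9, 140.5]), 81.3) pca 166.8 z [0.0401 0.0427 0.0475]
side body 133 mean [ 0.5757 -0.2546  0.0158] rect (array([ 576.2, -265.1]), array([44.5, 58.7]), 60.3) pca 174.6 z [0.0135 0.0158 0.0189]
side rib 92 mean [ 0.5749 -0.2644  0.0434] rect (array([ 576. , -265.3]), array([20.1, 45.6]), 57.4) pca 151.2 z [0.0407 0.0435 0.0456]
side orange 1043 mean [0.5235 0.0291 0.059 ] rect (array([525.6,  26.9]), array([ 9. , 98.6]), 73.5) pca 163.3 z [0.0346 0.059  0.0805]
side orangetop 172 mean [0.5224 0.0278 0.0792] rect (array([525.4,  26.7]), array([ 8.5, 97.6]), 74.2) pca 162.9 z [0.0765 0.0793 0.0811]
side violet 1786 mean [0.5751 0.207  0.0906] rect (array([427., 121.]), array([432.5,  95. ]), 29.3) pca -161.7 z [0.0863 0.0883 0.0902]
side housing 4046 mean [0.5652 0.2148 0.0873] rect (array([572.1, 210.8]), array([ 80.6, 122.1]), 73.4) pca 155.7 z [0.0842 0.0873 0.0898]
side walls 677 mean [0.5401 0.0802 0.0428] rect (array([543. ,  79.9]), array([113.5, 134. ]), 75.2) pca 153.5 z [0.0401 0.0432 0.0457]
```

```bash
cat > plan.py <<'E'
import sys; from h import *
from scipy.spatial.transform import Rotation as Ro
def pose():
    o=env.observe(); q=np.array(o['tcp_rot']); return np.array(o['tool_pos']),Ro.from_quat(q[[1,2,3,0]]).as_matrix(),o
def plan(x,y,z,yaw,n):
    p,R,o=pose(); tx=np.degrees(np.arctan2(R[1,0],R[0,0])); d=np.array([x,y,z])-p
    turn=(tx-yaw+180)%360-180
    print('t',round(o['t'],2),'p',(p*1000).round(1),'yaw',round(tx,2),'tilt',np.degrees(np.arccos(-R[2,2])).round(2),'F',np.round(o['contact_force'],1),'w',round(o['gripper_width']*1000,1),'d',(d*1000).round(1),'turn',round(turn,1))
    rows=[]
    for i in range(n):
        a=np.radians(tx-turn*i/n); s=d*1000/n
        rows.append([round(float(v),1) for v in (s[0]*np.cos(a)+s[1]*np.sin(a), s[0]*np.sin(a)-s[1]*np.cos(a), -s[2], turn/n)])
    print(rows)
if __name__=='__main__': a=[float(v) for v in sys.argv[1:]]; plan(*a[:4],int(a[4]))
E
python3 plan.py .576 -.2665 .12 -30.2 10
python3 - <<'E'
from h import *
a=snap('top')['pixels'][145:240,150:285,::-1]; b=snap('side')['pixels'][225:345,240:370,::-1]
f=lambda i:cv2.resize(i,(0,0),fx=4,fy=4,interpolation=cv2.INTER_CUBIC)*1
A=f(a);A=np.clip(A*2.,0,255).astype(np.uint8);cv2.imwrite('pics/dtop.png',cv2.resize(A,(0,0),fx=1.4,fy=1.4))
cv2.imwrite('pics/dside.png',f(b))
E
```

```text
t 0.2 p [ 224.6 -501.7  202.9] yaw 24.11 tilt 0.07 F [ 0.1 -0.7 -0.4] w 85.8 d [351.4 235.2 -82.9] turn 54.3
[[41.7, -7.1, 8.3, 5.4], [40.8, -11.0, 8.3, 5.4], [39.6, -14.8, 8.3, 5.4], [38.0, -18.5, 8.3, 5.4], [36.1, -22.0, 8.3, 5.4], [33.8, -25.4, 8.3, 5.4], [31.3, -28.4, 8.3, 5.4], [28.5, -31.3, 8.3, 5.4], [25.4, -33.8, 8.3, 5.4], [22.1, -36.1, 8.3, 5.4]]
```

View pics/dtop.png

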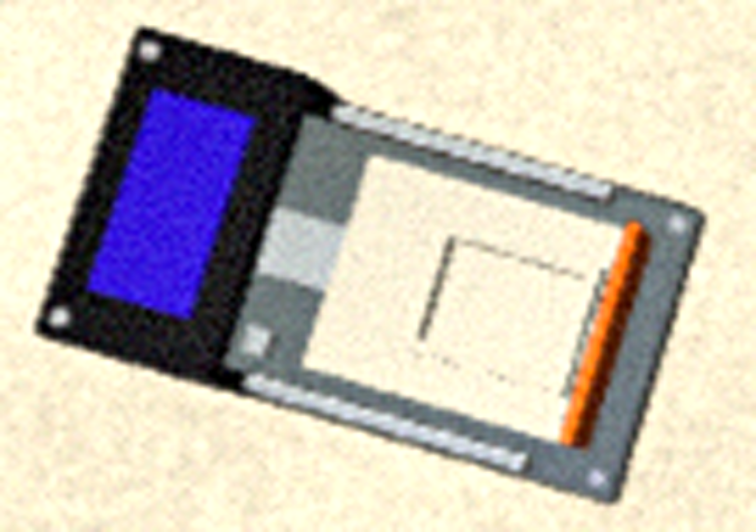

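The top crop shows the tray out: orange bar (632,222)–(575,445), housing screws (148,48) and (59,317), base screws (677,222) and (597,478), and pocket edges near (453,238)–(423,338). Rays through these symmetric pairs give the dock's centre line. I'll move towards the cartridge at the same time.

```bash
python3 - <<'E'
from h import *
s=snap('top')
P=lambda u,v,z:ray(s,150+(u+.5)/5.6-.5,145+(v+.5)/5.6-.5,z)[:2]*1000
def pr(n,a,b):
    m=(a+b)/2;d=a-b; print(n,'mid',m.round(1),'len',np.linalg.norm(d).round(1),'normal',(np.degrees(np.arctan2(d[1],d[0]))+90).round(2)); return m
pr('basescrews',P(677,222,.02),P(597,478,.02))
b=pr('basecorner',P(705,212,.02),P(614,503,.02))
h=pr('hscrews',P(148,48,.088),P(59,317,.088))
pr('hcornerL',P(138,27,.088),P(37,330,.088))
pr('violetL',P(153,88,.088),P(87,290,.088)); pr('violetR',P(255,118,.088),P(190,320,.088))
pr('orange',P(632,222,.08),P(575,443,.08))
pr('trayback',P(372,155,.03),P(303,366,.03))
pr('pocketfar',P(455,238,.044),P(424,338,.044)) 
pr('pocketnear',P(600,278,.03),P(567,392,.03))
d=h-b;print(np.degrees(np.arctan2(d[1],d[0])))
E
python3 -m crank '[42,-7,8,5.4, 41,-11,8,5.4, 40,-15,8,5.4, 38,-18,8,5.4, 36,-22,8,5.4, 34,-25,8,5.4, 31,-28,8,5.4, 28,-31,8,5.4, 25,-34,8,5.4, 22,-36,8,5.4]' 60 40
python3 plan.py .576 -.2665 .07 -30.2 2
```

```text
basescrews mid [523.5  13.8] len 120.7 normal 73.29
basecorner mid [520.1   3.6] len 137.1 normal 73.22
hscrews mid [589.6 234.1] len 120.6 normal 73.66
hcornerL mid [591.5 241. ] len 136.0 normal 73.57
violetL mid [586.7 227.1] len 90.4 normal 73.83
violetR mid [573.8 183.1] len 90.2 normal 73.84
orange mid [525.9  21.5] len 97.4 normal 76.28
trayback mid [562.8 147.2] len 99.3 normal 73.27
pocketfar mid [548.7  98.7] len 46.2 normal 73.91
pocketnear mid [529.1  36.7] len 53.0 normal 74.64
73.2237242545371
t: 1.35
tool_pos: [0.5884, -0.2715, 0.1209]
tcp_rot: [0.003, 0.96, -0.281, 0.001]
contact_force: [-0.7, -0.7, 0.2]
gripper_width: 0.0509
t 1.35 p [ 588.4 -271.5  120.9] yaw -32.67 tilt 0.38 F [-0.7 -0.7  0.2] w 50.9 d [-12.4   5.  -50.9] turn -2.5
[[-6.6, 1.3, 25.4, -1.2], [-6.6, 1.1, 25.4, -1.2]]
```

```bash
python3 -m crank '[-6.6,1.2,25,-1.2, -6.6,1.2,25,-1.2, 0,0,0,0, 0,0,0,0]' | head -2
python3 plan.py .576 -.2665 .020 -30.2 3
```

```text
t: 1.75
tool_pos: [0.5818, -0.2611, 0.0682]
t 1.75 p [ 581.8 -261.1   68.2] yaw -29.93 tilt 0.34 F [-0.1 -0.1 -0. ] w 51.3 d [ -5.8  -5.4 -48.2] turn 0.3
[[-0.8, 2.5, 16.1, 0.1], [-0.8, 2.5, 16.1, 0.1], [-0.8, 2.5, 16.1, 0.1]]
```

```bash
python3 -m crank '[-1,4,5,0, -1,4,5,0, 0,0,0,0]' | head -2
python3 plan.py .576 -.2665 .020 -30.2 3
```

```text
t: 2.05
tool_pos: [0.577, -0.27, 0.0608]
t 2.05 p [ 577.  -270.    60.8] yaw -30.05 tilt 0.61 F [-0.4 -0.1 -0.5] w 51.2 d [ -1.    3.5 -40.8] turn 0.1
[[-0.9, -0.8, 13.6, 0.0], [-0.9, -0.8, 13.6, 0.0], [-0.9, -0.8, 13.6, 0.0]]
```

```bash
python3 -m crank '[-1,-1,13,0, -1,-1,13,0, -1,-1,10,0, 0,0,0,0, 0,0,0,0]' | head -2
python3 plan.py .576 -.2665 .020 -30.2 2
```

```text
t: 2.55
tool_pos: [0.5759, -0.2671, 0.0221]
t 2.55 p [ 575.9 -267.1   22.1] yaw -30.18 tilt 0.66 F [ 0.8 -0.2  0. ] w 51.3 d [ 0.1  0.6 -2.1] turn 0.0
[[-0.1, -0.3, 1.1, 0.0], [-0.1, -0.3, 1.1, 0.0]]
```

```bash
python3 -m crank '[0,0,2,0, 0,0,0,0, 0,0,0,0, 0,0,0,0, 0,0,0,0, 0,0,0,0, 0,0,0,0]' 0 40
python3 plan.py .576 -.2665 .12 -30.2 4
```

```text
t: 3.25
tool_pos: [0.577, -0.2674, 0.0214]
tcp_rot: [0.004, 0.966, -0.26, 0.006]
contact_force: [0.1, 0.4, 1.0]
gripper_width: -0.0001
t 3.25 p [ 577.  -267.4   21.4] yaw -30.14 tilt 0.8 F [0.1 0.4 1. ] w -0.1 d [-1.   0.9 98.6] turn 0.1
[[-0.3, -0.1, -24.7, 0.0], [-0.3, -0.1, -24.7, 0.0], [-0.3, -0.1, -24.7, 0.0], [-0.3, -0.1, -24.7, 0.0]]
```

```bash
python3 - <<'E'
from h import *
a=snap('top')['pixels'][130:250,330:470,::-1]; b=snap('side')['pixels'][90:230,270:420,::-1]
f=lambda i:cv2.resize(i,(390,400),interpolation=cv2.INTER_CUBIC)
A=np.hstack([f(a),f(b)]);cv2.imwrite('pics/g1.png',np.clip(A*1.5,0,255).astype(np.uint8))
E
```

```text
(no output)
```

View pics/g1.png

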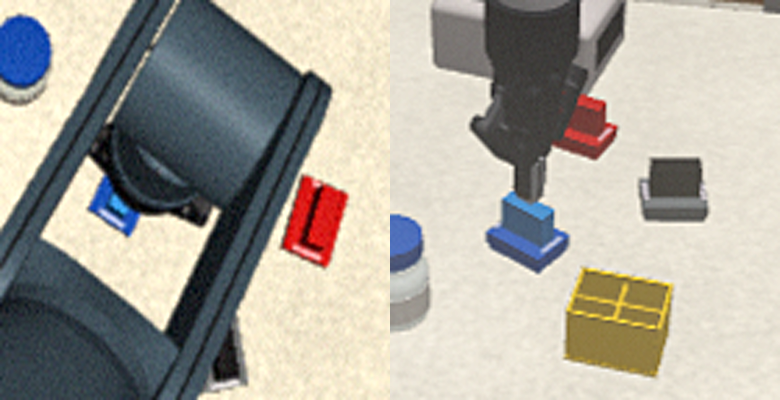

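The left half shows the gripper body beside the cartridge, and the right half shows the finger tips behind the rib's top at (530,190). The fingers have missed the rib, so I check both positions.

```bash
python3 - <<'E'
from m import *
run()
s=snap('side');C=cloud(s);px=s['pixels'].astype(int)
m=(C[...,2]>.015)&(C[...,2]<.12)&(abs(C[...,0]-.577)<.09)&(abs(C[...,1]+.267)<.09)&(px.max(-1)<95)&(px.max(-1)-px.min(-1)<25)&(s['z_map']>0)
P=C[m]
for lo in (.02,.03,.04,.05,.06,.08,.1):
    Q=P[(P[:,2]>=lo)&(P[:,2]<lo+.01)]
    if len(Q): print(lo,len(Q),np.median(Q,0).round(4),Q.min(0).round(3),Q.max(0).round(3))
print(env.observe()['joint_positions'], env.hold_point_z)
E
```

```text
top body 89 mean [ 0.561  -0.2561  0.0157] rect (array([ 561.6, -259.1]), array([42.8, 27. ]), 56.4) pca 51.3 z [0.0115 0.0157 0.021 ]
top rib 107 mean [ 0.4984 -0.2218  0.3743] rect (array([ 481.6, -199.6]), array([115.9, 292.5]), 55.2) pca 154.0 z [0.0406 0.4603 0.6395]
top orange 225 mean [0.5258 0.0244 0.065 ] rect (array([539.9, 100. ]), array([170.7,  98.3]), 79.4) pca 159.1 z [0.027  0.0747 0.0832]
top orangetop 108 mean [0.5253 0.0282 0.0795] rect (array([539.3, 100.3]), array([170.2,  96.9]), 79.4) pca 142.4 z [0.0761 0.0794 0.0839]
top violet 828 mean [0.567  0.1842 0.1167] rect (array([411.2, -15.8]), array([552.7, 383. ]), 85.1) pca 67.8 z [0.0833 0.0874 0.6802]
top housing 1491 mean [0.5665 0.2074 0.0868] rect (array([571.8, 208.1]), array([ 80.9, 122.2]), 73.6) pca 155.2 z [0.0834 0.0868 0.0911]
top walls 322 mean [0.5391 0.0759 0.0428] rect (array([545.7,  91. ]), array([115.7, 134.4]), 74.7) pca 168.5 z [0.0401 0.0426 0.0471]
side body 147 mean [ 0.5743 -0.2544  0.0158] rect (array([ 576.5, -264.4]), array([43.4, 60.8]), 62.1) pca 174.9 z [0.011  0.0155 0.0209]
side r
[... 755 characters left out ...]
ray([114.7, 133.2]), 72.7) pca 170.1 z [0.0401 0.0429 0.0458]
0.02 2 [ 0.599  -0.269   0.0267] [ 0.599 -0.27   0.025] [ 0.599 -0.269  0.028]
0.03 5 [ 0.5987 -0.2677  0.0367] [ 0.581 -0.269  0.033] [ 0.599 -0.259  0.04 ]
0.04 11 [ 0.5786 -0.2572  0.0419] [ 0.563 -0.269  0.041] [ 0.599 -0.245  0.045]
0.05 26 [ 0.5731 -0.2579  0.0566] [ 0.564 -0.267  0.051] [ 0.585 -0.253  0.06 ]
0.06 44 [ 0.5718 -0.2568  0.0657] [ 0.563 -0.277  0.061] [ 0.586 -0.249  0.07 ]
0.08 31 [ 0.5694 -0.2579  0.0841] [ 0.559 -0.274  0.08 ] [ 0.583 -0.249  0.09 ]
0.1 106 [ 0.5713 -0.257   0.1042] [ 0.547 -0.292  0.1  ] [ 0.603 -0.224  0.11 ]
[-0.60720176  0.56529203  1.54302082 -0.00375523  1.02011632  1.49168317] 0.0187
```

```bash
python3 - <<'E'
from h import *
s=snap('side');o=env.observe()
def pj(X):
    c=s['R']@X+s['t']; return c[:2]/c[2]*s['f']+[s['cx'],s['cy']]
k=7;x0,y0=290,125
im=cv2.resize(s['pixels'][y0:y0+75,x0:x0+90,::-1],(0,0),fx=k,fy=k,interpolation=cv2.INTER_CUBIC); im=np.clip(im*1.5,0,255).astype(np.uint8)
for X,c in ((np.array(o['tool_pos']),(0,0,255)),(np.array([.5763,-.2665,.044]),(0,255,0)),(np.array(o['tool_pos'])+[0,0,.03],(0,255,255))):
    q=pj(X); print(q); cv2.circle(im,tuple(int(v) for v in (q-[x0,y0]+.5)*k),4,c,-1)
cv2.imwrite('pics/g2.png',im)
q=pj(np.array([.22457,-.50148,.20264])); print('start tcp',q)
E
```

```text
[322.40864351 168.88311126]
[322.68239874 160.73615913]
[322.51023469 157.83733566]
start tcp [488.00300936  63.63905114]
```

View pics/g2.png

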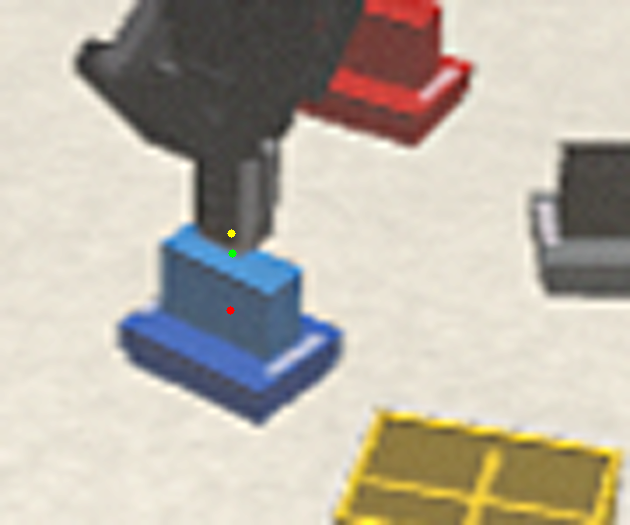

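Still shut and empty, the fingers end on top of the rib near (240,250), while the projected TCP (red) lies well below them. The real tips are therefore about 30 mm higher than reported. I back off and measure the tips against the reported TCP.

```bash
python3 -m crank '[0,0,-20,0, 0,0,-20,0, 0,0,0,0, 0,0,0,0]' | head -2
python3 - <<'E'
from h import *
from plan import pose
s=snap('side');C=cloud(s);px=s['pixels'].astype(int);p,R,o=pose();print(p,o['joint_positions'])
def pj(X):
    c=s['R']@X+s['t']; return c[:2]/c[2]*s['f']+[s['cx'],s['cy']]
m=(abs(C[...,0]-p[0])<.07)&(abs(C[...,1]-p[1])<.07)&(C[...,2]>.05)&(C[...,2]<.25)&(s['z_map']>0)
L=(C[m]-p)@R*1000
for a in range(-60,140,8):
    Q=L[(-L[:,2]>=a)&(-L[:,2]<a+8)]
    if len(Q)>2: print('behind tcp',a,len(Q),'x',np.percentile(Q[:,0],[3,50,97]).round(0),'y',np.percentile(Q[:,1],[3,50,97]).round(0))
k=7;q0=pj(p);x0,y0=int(q0[0])-45,int(q0[1])-45
im=cv2.resize(s['pixels'][y0:y0+75,x0:x0+90,::-1],(0,0),fx=k,fy=k,interpolation=cv2.INTER_CUBIC); im=np.clip(im*1.5,0,255).astype(np.uint8)
for d,c in ((0,(0,0,255)),(.03,(0,255,255)),(.06,(0,255,0))):
    cv2.circle(im,tuple(int(v) for v in (pj(p-R[:,2]*d)-[x0,y0]+.5)*k),4,c,-1)
cv2.imwrite('pics/g3.png',im)
E
```

```text
t: 3.95
tool_pos: [0.5757, -0.2664, 0.0607]
[ 0.57582574 -0.26654192  0.06068148] [-0.6070761   0.52026873  1.50944191 -0.00359749  1.1009799   1.49160508]
behind tcp 28 23 x [-12. -10.   5.] y [-10.  -6.   7.]
behind tcp 36 42 x [-13.  -7.   6.] y [-15. -10.   7.]
behind tcp 44 38 x [-13.  -7.   5.] y [-15.  -9.   4.]
behind tcp 52 42 x [-12.  -7.   5.] y [-15. -11.   6.]
behind tcp 60 36 x [-13. -11.   3.] y [-15.  -6.   6.]
behind tcp 68 46 x [-15. -12.   8.] y [-31.   2.  27.]
behind tcp 76 96 x [-15. -12.   8.] y [-36.  -7.  31.]
behind tcp 84 76 x [-15. -12.   9.] y [-43. -15.  38.]
behind tcp 92 128 x [-18. -12.   8.] y [-49. -14.  44.]
behind tcp 100 117 x [-19. -12.   8.] y [-55.  -6.  50.]
behind tcp 108 139 x [-18. -12.   6.] y [-62. -18.  53.]
behind tcp 116 174 x [-20.  -9.   8.] y [-62. -30.  55.]
behind tcp 124 130 x [-21. -12.   2.] y [-50. -19.  33.]
behind tcp 132 136 x [-20. -12.   5.] y [-42. -18.  26.]
```

View pics/g3.png

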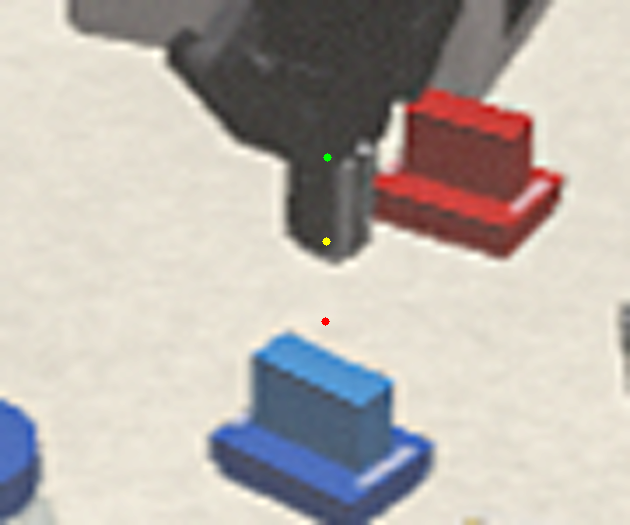

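The shut fingers end at (335,262), about 32 mm behind the reported TCP (red, row 321), so I'll command z 32 mm lower. I open, descend to a reported z of about -8 mm, and watch the force.

```bash
python3 -m crank '[0,-1.5,8,0, 0,-1.5,20,0, 0,0,14,0, 0,0,14,0, 0,0,8,0, 0,0,0,0, 0,0,0,0]' 60 40
python3 plan.py .576 -.2665 -.008 -30.2 2
```

```text
t: 4.7
tool_pos: [0.5753, -0.2626, -0.0126]
tcp_rot: [0.002, 0.966, -0.26, 0.001]
contact_force: [-0.8, -0.4, -0.0]
gripper_width: 0.0512
t 4.7 p [ 575.3 -262.6  -12.6] yaw -30.16 tilt 0.27 F [-0.8 -0.4 -0. ] w 51.2 d [ 0.7 -3.9  4.6] turn 0.0
[[1.3, 1.5, -2.3, 0.0], [1.3, 1.5, -2.3, 0.0]]
```

```bash
python3 -m crank '[1,4,-3,0, 0,2,0,0, 0,0,0,0, 0,0,0,0]' | head -2
python3 -m crank '[0,0,0,0, 0,0,0,0, 0,0,0,0, 0,0,0,0, 0,0,0,0, 0,0,0,0]' 0 40
python3 plan.py .576 -.2665 -.008 -30.2 2
```

```text
t: 5.1
tool_pos: [0.5744, -0.2701, -0.0069]
t: 5.7
tool_pos: [0.575, -0.2702, -0.0059]
tcp_rot: [0.003, 0.966, -0.26, 0.004]
contact_force: [-0.0, 1.1, 0.9]
gripper_width: 0.0172
t 5.7 p [ 575.  -270.2   -5.9] yaw -30.17 tilt 0.58 F [-0.   1.1  0.9] w 17.2 d [ 1.   3.7 -2.1] turn 0.0
[[-0.5, -1.9, 1.1, 0.0], [-0.5, -1.9, 1.1, 0.0]]
```

Gripped (17 mm on the 18 mm rib). Lift, then plan the transfer.

```bash
python3 -m crank '[0,0,-30,0, 0,0,-40,0, 0,0,-40,0, 0,0,-25,0, 0,0,0,0]'
python3 plan.py .540 .070 .13 73.4 13
```

```text
t: 6.2
tool_pos: [0.5721, -0.2678, 0.1301]
tcp_rot: [0.002, 0.966, -0.26, -0.0]
contact_force: [0.8, -0.5, -1.2]
gripper_width: 0.017
t 6.2 p [ 572.1 -267.8  130.1] yaw -30.17 tilt 0.2 F [ 0.8 -0.5 -1.2] w 17.0 d [-3.210e+01  3.378e+02 -1.000e-01] turn -103.6
[[-15.2, -21.2, 0.0, -8.0], [-12.1, -23.1, 0.0, -8.0], [-8.8, -24.6, 0.0, -8.0], [-5.3, -25.6, 0.0, -8.0], [-1.7, -26.0, 0.0, -8.0], [1.9, -26.0, 0.0, -8.0], [5.5, -25.5, 0.0, -8.0], [9.0, -24.5, 0.0, -8.0], [12.3, -23.0, 0.0, -8.0], [15.4, -21.1, 0.0, -8.0], [18.2, -18.8, 0.0, -8.0], [20.6, -16.1, 0.0, -8.0], [22.6, -13.0, 0.0, -8.0]]
```

```bash
python3 -m crank '[-15,-21,0,-8, -12,-23,0,-8, -9,-25,0,-8, -5,-26,0,-8, -2,-26,0,-8, 2,-26,0,-8, 6,-25,0,-8, 9,-24,0,-8, 12,-23,0,-8, 15,-21,0,-8, 18,-19,0,-8, 20,-16,0,-8]'
python3 plan.py .540 .070 .13 73.4 2
```

```text
t: 7.4
tool_pos: [0.5218, 0.0515, 0.1111]
tcp_rot: [-0.008, 0.823, 0.568, -0.009]
contact_force: [1.3, -0.0, -0.7]
gripper_width: 0.0171
t 7.4 p [521.8  51.5 111.1] yaw 69.29 tilt 1.42 F [ 1.3 -0.  -0.7] w 17.1 d [18.2 18.5 18.9] turn -4.1
[[11.9, 5.2, -9.5, -2.1], [11.7, 5.7, -9.5, -2.1]]
```

```bash
python3 -m crank '[12,5,-3,-2, 12,5,-3,-2, 0,0,0,0, 0,0,0,0, 0,0,0,0]' | head -2
python3 plan.py .540 .070 .09 73.4 2
```

```text
t: 7.9
tool_pos: [0.5383, 0.0732, 0.1127]
t 7.9 p [538.3  73.2 112.7] yaw 73.56 tilt 1.8 F [-0.5 -0.2 -0.2] w 17.4 d [  1.7  -3.2 -22.7] turn 0.2
[[-1.3, 1.3, 11.3, 0.1], [-1.3, 1.3, 11.3, 0.1]]
```

```bash
cat > cart.py <<'E'
from m import *
from plan import pose
p,R,o=pose(); print('tcp',(p*1000).round(1),'R',R.round(3).tolist())
for n in('top','side'):
    s=snap(n);C=cloud(s);H=cv2.cvtColor(s['pixels'],cv2.COLOR_RGB2HSV);h,S,V=cv2.split(H)
    m=(s['z_map']>0)&(h>95)&(h<118)&(S>90)&(V>30)&(abs(C[...,0]-p[0])<.07)&(abs(C[...,1]-p[1])<.07)&(C[...,2]<p[2]+.07)
    P=C[m]; 
    if len(P)<20: print(n,'few',len(P)); continue
    L=(P-p)@R*1000
    z0=np.percentile(P[:,2],1)*1000; print(n,len(P),'z pct',(np.percentile(P[:,2],[1,10,50,90,99])*1000).round(1),'tool-z pct',np.percentile(L[:,2],[1,50,99]).round(1))
    for nm,q in (('body',(L[:,2]>-16)&(L[:,2]<6)),('rib',L[:,2]<-28)):
        if q.sum()>8: print(nm,q.sum(),rect(P[q]),'tool x',np.percentile(L[q,0],[2,98]).round(1),'y',np.percentile(L[q,1],[2,98]).round(1),'pca',pca(P[q]).round(1))
if __name__=='__main__':
    import sys
    s=snap('side'); k=4
    im=np.clip(cv2.resize(s['pixels'][200:345,230:380,::-1],(0,0),fx=k,fy=k,interpolation=cv2.INTER_CUBIC)*1.4,0,255); cv2.imwrite('pics/'+sys.argv[1],im)
E
python3 cart.py c1.png
```

```text
tcp [538.3  73.2 112.7] R [[0.283, 0.959, -0.031], [0.959, -0.283, 0.003], [-0.006, -0.031, -1.0]]
top 177 z pct [129.7 131.8 135.7 161.7 164.5] tool-z pct [-51.5 -22.7 -17. ]
rib 56 (array([527. ,  59.4]), array([12.3, 35.6]), 51.9) tool x [-23.9  -7.9] y [-22.1   8.4] pca 137.1
side 814 z pct [120.9 127.6 135.2 162.2 163.8] tool-z pct [-51.1 -22.3  -7.9]
body 106 (array([526.6,  87.1]), array([71.3, 34.1]), 39.2) tool x [-24.7  31.8] y [-22.6  17. ] pca -138.2
rib 313 (array([541.1,  79.2]), array([40.5, 31.6]), 51.9) tool x [-12.1  24.9] y [-10.1   7.8] pca 86.5[ WARN:0@2.149] global loadsave.cpp:1063 imwrite_ Unsupported depth image for selected encoder is fallbacked to CV_8U.
```

View pics/c1.png

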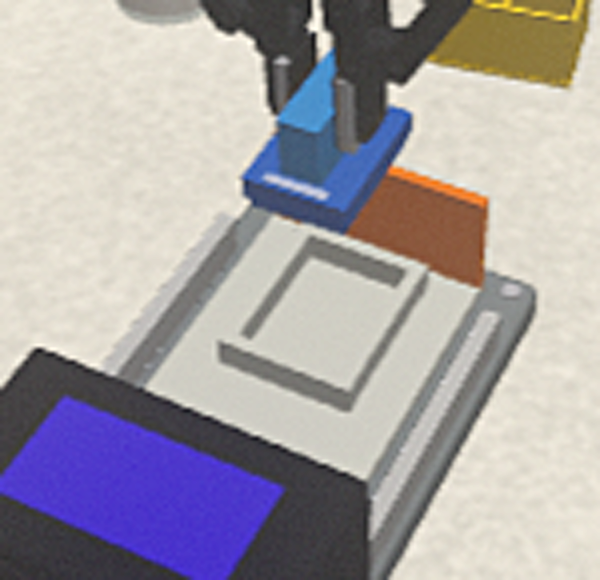

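The side crop shows the cartridge held level above the front part of the tray. The pocket's outer top corners are at (220,345), (350,395) and (427,267). I compute both positions by rays in this same view.

```bash
python3 - <<'E'
from m import *
from plan import pose
p,R,o=pose()
for n in('top','side'):
    s=snap(n);C=cloud(s);h,S,V=cv2.split(cv2.cvtColor(s['pixels'],cv2.COLOR_RGB2HSV))
    m=(s['z_map']>0)&(h>95)&(h<118)&(S>90)&(V>30)&(abs(C[...,0]-p[0])<.06)&(abs(C[...,1]-p[1])<.06)
    for nm,a,b in(('body',.130,.140),('rib',.157,.168)):
        P=C[m&(C[...,2]>a)&(C[...,2]<b)]
        if len(P)>10:
            L=(P-p)@R*1000; print(n,nm,len(P),rect(P),'toolx',np.percentile(L[:,0],[1,99]).round(1),'y',np.percentile(L[:,1],[1,99]).round(1))
P=lambda u,v,z:ray(s,230+(u+.5)/4-.5,200+(v+.5)/4-.5,z)[:2]*1000
a,b,c=P(220,345,.044),P(350,396,.044),P(427,267,.044)
ang=lambda d:np.degrees(np.arctan2(d[1],d[0])).round(1)
print('pocket corners',a,b,c,'AB',np.linalg.norm(a-b),ang(a-b)-90,'BC',np.linalg.norm(b-c),ang(b-c),'centre',(a+c)/2)
q=[P(*v,.135) for v in((244,181),(345,210),(412,112))]
print('cart',q,np.linalg.norm(q[0]-q[1]),ang(q[0]-q[1])-90,np.linalg.norm(q[1]-q[2]),ang(q[1]-q[2]),'centre',(q[0]+q[2])/2)
g=[P(388,163,.08),P(487,197,.08)];print('orange top R end',g)
E
```

```text
top body 114 (array([533.3,  55.7]), array([25., 44.]), 72.3) toolx [-31.   -6.1] y [-21.8  21.3]
top rib 35 (array([533.8,  55.6]), array([ 9.7, 17.5]), 68.5) toolx [-23.4 -12.9] y [-8.9  8. ]
side body 377 (array([537.9,  74.7]), array([62.5, 43.5]), 74.0) toolx [-27.6  32.1] y [-22.6  19.8]
side rib 187 (array([540.2,  77.4]), array([42.5, 18.7]), 75.3) toolx [-15.   25.3] y [-9.9  8.6]
pocket corners [577.71487555 103.44095114] [521.46424583 120.18320266] [501.17430484  46.95756418] AB 58.68932040949987 -106.6 BC 75.9847079071397 74.5 centre [539.4445902   75.19925766]
cart [array([565.16560411, 100.19661803]), array([525.3568983 , 108.73527603]), array([508.91458225,  51.47102381])] 40.71414667045695 -102.1 59.578052499339144 74.0 centre [537.04009318  75.83382092]
orange top R end [array([521.93002288,  24.39745626]), array([478.43652344,  37.45098375])]
```

```bash
python3 -m crank '[-0.5,2,20,0, 0,0,20,0, 0,0,20,0, 0,0,6,0, 0,0,0,0, 0,0,0,0, 0,0,0,0]'
python3 plan.py .5401 .0721 .042 73.4 1; sed -i 's/^    im=.*/    im=np.clip(cv2.resize(s["pixels"][200:345,230:380,::-1],(0,0),fx=k,fy=k,interpolation=cv2.INTER_CUBIC)*1.4,0,255).astype(np.uint8); cv2.imwrite("pics\/"+sys.argv[1],im)/' cart.py; python3 cart.py c2.png
```

```text
t: 8.85
tool_pos: [0.5403, 0.0709, 0.0485]
tcp_rot: [-0.008, 0.802, 0.598, -0.009]
contact_force: [0.3, 0.2, -0.6]
gripper_width: 0.0171
t 8.85 p [540.3  70.9  48.5] yaw 73.42 tilt 1.42 F [ 0.3  0.2 -0.6] w 17.1 d [-0.2  1.2 -6.5] turn 0.0
[[1.1, -0.5, 6.5, 0.0]]
tcp [540.3  70.9  48.5] R [[0.285, 0.958, -0.025], [0.958, -0.285, 0.003], [-0.005, -0.024, -1.0]]
top 145 z pct [ 60.5  66.6  70.7  96.6 100.1] tool-z pct [-51.5 -22.1 -11.9]
rib 39 (array([531.5,  53.4]), array([10.2, 27. ]), 55.9) tool x [-24.  -11.9] y [-13.3   8.3] pca 145.8
side 739 z pct [ 56.9  64.1  71.2  98.3 100.1] tool-z pct [-51.8 -22.5  -8.5]
body 80 (array([529.3,  87. ]), array([66. , 32.4]), 37.7) tool x [-21.1  31.9] y [-22.4  15.1] pca -139.1
rib 288 (array([541.6,  74. ]), array([44.7, 19. ]), 74.2) tool x [-11.6  25.1] y [-9.5  8.4] pca 87.6
```

View pics/c2.png

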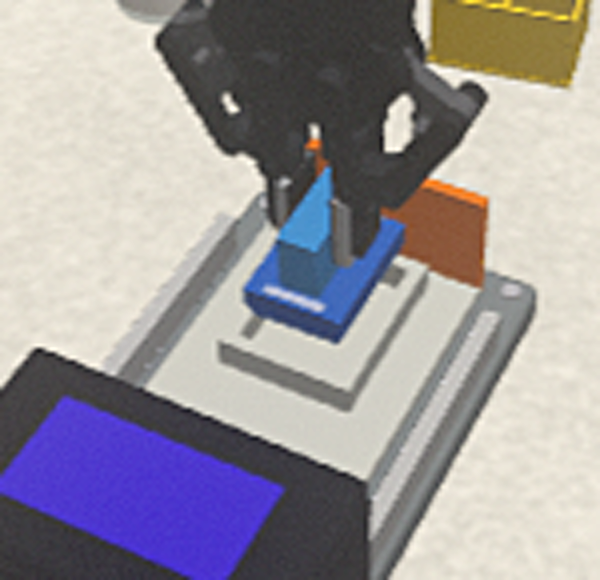

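The cartridge hangs about 10 mm above the pocket walls, roughly over the pocket. Its body-top corners are at (244,294), (341,325) and (405,225). Same-view comparison next.

```bash
python3 - <<'E'
from m import *
from plan import pose
p,R,o=pose()
for n in('top','side'):
    s=snap(n);C=cloud(s);h,S,V=cv2.split(cv2.cvtColor(s['pixels'],cv2.COLOR_RGB2HSV))
    m=(s['z_map']>0)&(h>95)&(h<118)&(S>90)&(V>30)&(abs(C[...,0]-p[0])<.06)&(abs(C[...,1]-p[1])<.06)
    P=C[m&(C[...,2]>.066)&(C[...,2]<.076)];L=(P-p)@R*1000
    print(n,len(P),rect(P),np.percentile(L[:,0],[1,99]).round(1),np.percentile(L[:,1],[1,99]).round(1))
P=lambda u,v,z:ray(s,230+(u+.5)/4-.5,200+(v+.5)/4-.5,z)[:2]*1000
q=[P(*v,.0705) for v in((244,294),(341,327),(406,225))]
print(q,np.linalg.norm(q[0]-q[1]),np.linalg.norm(q[1]-q[2]),(q[0]+q[2])/2)
# white wall tops depth
C=cloud(s);px=s['pixels'].astype(int)
m=(C[...,2]>.0405)&(C[...,2]<.0475)&(px.max(-1)-px.min(-1)<30)&(abs(C[...,0]-.54)<.05)&(abs(C[...,1]-.073)<.05)&(px.mean(-1)>90)
d=np.array([.2857,.9583]);e=np.array([.9583,-.2857]);X=C[m][:,:2]*1000-[540,70]
print('walls along',np.percentile(X@d,[1,5,95,99]).round(1),'across',np.percentile(X@e,[1,5,95,99]).round(1),len(X))
E
```

```text
top 97 (array([535.2,  53.2]), array([26. , 43.3]), 71.7) [-31.1  -6.2] [-21.7  20.9]
side 334 (array([539.8,  73. ]), array([61.3, 43.5]), 72.4) [-26.4  31.7] [-22.8  20. ]
[array([567.96186283,  98.31090964]), array([527.03901565, 108.68184291]), array([510.25839195,  49.80535585])] 42.21653322923717 61.22115697246339 [539.11012739  74.05813274]
walls along [-33.1 -30.1  40.4  41.2] across [-30.  -29.6  27.3  29.3] 290
```

```bash
python3 -m crank '[0.5,0,7,0, 0,0,5,0, 0,0,3,0, 0,0,0,0, 0,0,0,0]'

```

```text
t: 9.6
tool_pos: [0.5396, 0.0717, 0.0317]
tcp_rot: [-0.009, 0.802, 0.598, -0.009]
contact_force: [0.1, -0.7, -0.8]
gripper_width: 0.0173
```

```bash
python3 -m crank '[0,0,2,0, 0,0,2,0, 0,0,1,0]'; python3 plan.py .5401 .0715 .024 73.4 1
```

```text
t: 9.9
tool_pos: [0.5397, 0.0717, 0.0265]
tcp_rot: [-0.008, 0.802, 0.598, -0.009]
contact_force: [-0.4, -0.4, -0.6]
gripper_width: 0.0173
t 9.9 p [539.7  71.7  26.5] yaw 73.43 tilt 1.43 F [-0.4 -0.4 -0.6] w 17.3 d [ 0.4 -0.2 -2.5] turn 0.0
[[-0.1, 0.4, 2.5, 0.0]]
```

```bash
python3 -m crank '[0,0,1.5,0, 0,0,1.5,0, 0,0,0,0]'; python3 plan.py .5401 .0715 .024 73.4 1
```

```text
t: 10.2
tool_pos: [0.54, 0.0715, 0.025]
tcp_rot: [-0.008, 0.801, 0.598, -0.009]
contact_force: [-0.4, -0.6, -0.5]
gripper_width: 0.0173
t 10.2 p [540.   71.5  25. ] yaw 73.45 tilt 1.37 F [-0.4 -0.6 -0.5] w 17.3 d [ 0.1 -0.  -1. ] turn 0.0
[[0.0, 0.1, 1.0, 0.0]]
```

```bash
python3 -m crank '[0,0,1,0, 0,0,0,0, 0,0,0,0]' 45; python3 -m crank '[0,0,0,0, 0,0,-10,0, 0,0,-30,0, 0,0,-40,0, 0,0,-40,0, -40,0,-20,0, -40,0,0,0, -40,0,0,0, 0,0,0,0, 0,0,0,0]'; cat > after.py <<'E'
import sys; from m import *
s=snap('side');C=cloud(s);h,S,V=cv2.split(cv2.cvtColor(s['pixels'],cv2.COLOR_RGB2HSV))
near=(s['z_map']>0)&(abs(C[...,0]-.55)<.08)&(C[...,1]>0)&(C[...,1]<.16)
b=near&(h>95)&(h<117)&(S>90)&(V>30)
for nm,a,c in(('body',.04,.054),('rib',.068,.080)):
    P=C[b&(C[...,2]>a)&(C[...,2]<c)]
    if len(P)>10: print(nm,len(P),rect(P),'z',(np.percentile(P[:,2],[5,50,95])*1000).round(1))
Q=C[near&(h>3)&(h<18)&(S>130)&(C[...,2]>.02)&(C[...,2]<.085)]
if len(Q)>10: print('orange',rect(Q))
k=4; cv2.imwrite('pics/'+sys.argv[1],np.clip(cv2.resize(s["pixels"][200:345,230:380,::-1],(0,0),fx=k,fy=k,interpolation=cv2.INTER_CUBIC)*1.4,0,255).astype(np.uint8))
E
python3 after.py c3.png
```

```text
t: 10.5
tool_pos: [0.5404, 0.0715, 0.0242]
tcp_rot: [-0.008, 0.802, 0.598, -0.008]
contact_force: [0.0, 0.1, 0.6]
gripper_width: 0.0385
t: 11.5
tool_pos: [0.5098, -0.0472, 0.1763]
tcp_rot: [-0.005, 0.801, 0.599, -0.007]
contact_force: [0.2, -0.1, 0.3]
gripper_width: 0.0385
body 407 (array([539.8,  73.1]), array([61.6, 43.5]), 74.0) z [43.  45.7 51.7]
rib 262 (array([539.9,  73.2]), array([47.7, 18.3]), 73.1) z [69.9 73.4 74.9]
orange (array([525.7,  26.8]), array([ 8.8, 98.9]), 73.9)
```

View pics/c3.png

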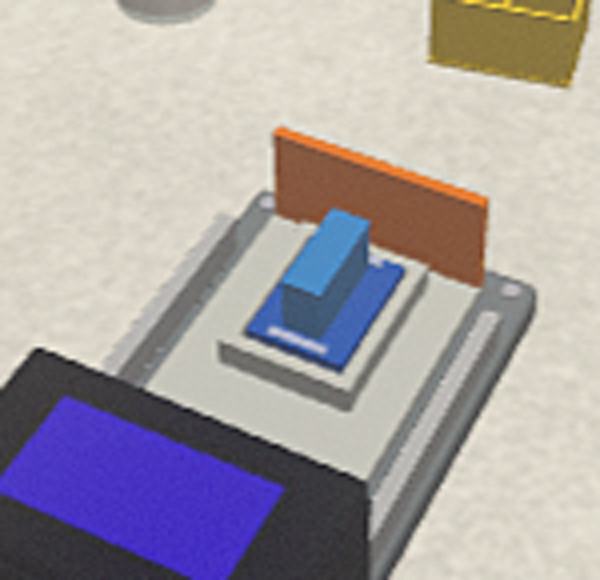

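The cartridge is seated: body top at 45.7 mm and rib top at 73.4 mm (expected 46 and 74), heading 73–74°, tray still out. Next I shut the fingers and approach the orange front.

```bash
python3 plan.py .5143 -.0147 .06 73.4 4; python3 plan.py .5143 -.0247 .018 73.4 6 | tail -1
```

```text
t 11.55 p [509.9 -47.1 176.3] yaw 73.65 tilt 1.02 F [ 0.4 -0.2  0.5] w 38.3 d [   4.4   32.4 -116.3] turn 0.2
[[8.1, -1.2, 29.1, 0.1], [8.1, -1.2, 29.1, 0.1], [8.1, -1.2, 29.1, 0.1], [8.1, -1.3, 29.1, 0.1]]
[[3.8, -0.3, 26.4, 0.0], [3.8, -0.4, 26.4, 0.0], [3.8, -0.4, 26.4, 0.0], [3.8, -0.4, 26.4, 0.0], [3.8, -0.4, 26.4, 0.0], [3.8, -0.4, 26.4, 0.0]]
```

```bash
python3 -m crank '[3,0,26,0, 3,0,28,0, 4,0,28,0, 4,0,28,0, 4,0,24,0, 4,-1,18,0, 0,0,4,0, 0,0,0,0]' 0 40|head -3;  python3 plan.py .5217 .0102 .018 73.4 4
```

```text
t: 12.35
tool_pos: [0.5158, -0.0157, 0.016]
tcp_rot: [-0.005, 0.797, 0.604, -0.006]
t 12.35 p [515.8 -15.7  16. ] yaw 74.27 tilt 0.87 F [ 0.4 -0.4  0.6] w 0.1 d [ 5.9 25.9  2. ] turn 0.9
[[6.6, -0.3, -0.5, 0.2], [6.6, -0.4, -0.5, 0.2], [6.6, -0.4, -0.5, 0.2], [6.6, -0.4, -0.5, 0.2]]
```

Now approach to contact and then push slowly.

```bash
cat > st.sh <<'E'
python3 - <<'P'
from plan import *
p,R,o=pose();u=np.array([.2857,.9583,0]);F=np.array(o['contact_force'])
print('t',round(o['t'],2),'along',round(float((p*1000-[540,71.5,0])@u),1),'across',round(float((p*1000-[540,71.5,0])@[.9583,-.2857,0]),1),'z',round(p[2]*1000,1),'Fpush',round(float(-F@u),1),'F',F.round(1))
P
E
python3 -m crank '[5,0,0,0.5, 5,-1,0,0.3, 3,0,-1,0, 2,0,0,0]' >/dev/null; bash st.sh
python3 -m crank '[2,0,0,0, 2,0,0,0, 2,0,0,0]' >/dev/null; bash st.sh
```

```text
t 12.75 along -73.3 across 3.1 z 20.2 Fpush 0.8 F [-0.4 -0.7 -1.3]
t 13.05 along -66.8 across 4.0 z 21.4 Fpush 0.1 F [ 0.3 -0.2  0.1]
```

```bash
python3 -m crank '[2,-1,2,0, 2,-1,2,0, 2,0,1,0]' >/dev/null; bash st.sh
python3 -m crank '[2,0,0,0, 2,0,0,0, 2,0,0,0]' >/dev/null; bash st.sh
```

```text
t 13.35 along -61.1 across 2.1 z 16.3 Fpush 3.8 F [-1.7 -3.4  3.3]
t 13.65 along -56.2 across 2.1 z 16.2 Fpush 4.1 F [-0.7 -4.1  1.8]
```

```bash
python3 -m crank '[3,0,0,0, 3,0,0,0, 3,0,0,0, 3,0,0,0, 3,0,0,0]' >/dev/null; bash st.sh
python3 -m crank '[3,0,0,0, 3,0,0,0, 3,0,0,0, 3,0,0,0]' >/dev/null; bash st.sh
```

```text
t 14.15 along -41.6 across 2.1 z 16.2 Fpush 6.6 F [-1.9 -6.3  3.2]
t 14.55 along -30.6 across 2.0 z 16.3 Fpush 7.3 F [-2.5 -6.9  3.7]
```

```bash
for i in 1; do python3 -m crank '[2,0,0,0, 2,0,0,0, 2,0,0,0, 2,0,0,0]' >/dev/null; bash st.sh; done
python3 -m crank '[1,0,0,0, 1,0,0,0]' >/dev/null; bash st.sh
```

```text
t 14.95 along -24.3 across 2.1 z 16.3 Fpush 8.1 F [-2.5 -7.7  3. ]
t 15.15 along -23.3 across 2.0 z 16.4 Fpush 7.0 F [-2.4 -6.6  1.8]
```

```bash
python3 -m crank '[1,0,0,0, 1,0,0,0]' >/dev/null; bash st.sh
python3 -m crank '[1,0,0,0]' >/dev/null; bash st.sh
python3 -m crank '[1,0,0,0]' >/dev/null; bash st.sh
```

```text
t 15.35 along -22.4 across 2.0 z 16.4 Fpush 8.0 F [-2.3 -7.6  2.5]
t 15.45 along -21.9 across 2.0 z 16.4 Fpush 7.4 F [-2.3 -7.1  3.2]
t 15.55 along -21.5 across 2.0 z 16.4 Fpush 6.8 F [-1.5 -6.7  3.2]
```

```bash
python3 -m crank '[1.5,0,0,0, 1.5,0,0,0]' >/dev/null; bash st.sh
python3 -m crank '[1.5,0,0,0, 1.5,0,0,0]' >/dev/null; bash st.sh
```

```text
t 15.75 along -19.7 across 2.0 z 16.4 Fpush 8.2 F [-2.4 -7.9  2.7]
t 15.95 along -18.0 across 2.0 z 16.5 Fpush 7.0 F [-2.4 -6.6  4.5]
```

```bash
python3 -m crank '[1.5,0,0,0, 1.5,0,0,0]' >/dev/null; bash st.sh
python3 -m crank '[1.5,0,0,0]' >/dev/null; bash st.sh
```

```text
t 16.15 along -16.3 across 2.0 z 16.5 Fpush 7.5 F [-2.3 -7.2  3.9]
t 16.25 along -15.5 across 1.9 z 16.5 Fpush 8.1 F [-2.3 -7.7  2.4]
```

```bash
python3 -m crank '[1.5,0,0,0]' >/dev/null; bash st.sh
python3 -m crank '[1.5,0,0,0]' >/dev/null; bash st.sh
```

```text
t 16.35 along -14.8 across 1.9 z 16.6 Fpush 8.8 F [-2.9 -8.3  3. ]
t 16.45 along -14.0 across 1.9 z 16.6 Fpush 8.3 F [-3.3 -7.7  2.9]
```

```bash
python3 -m crank '[1.5,0,0,0]' >/dev/null; bash st.sh
python3 -m crank '[1.5,0,0,0]' >/dev/null; bash st.sh
```

```text
t 16.55 along -13.3 across 1.9 z 16.6 Fpush 7.8 F [-2.2 -7.5  3. ]
t 16.65 along -12.6 across 1.9 z 16.6 Fpush 8.5 F [-2.9 -8.   3.2]
```

```bash
python3 -m crank '[1.5,0,0,0]' >/dev/null; bash st.sh
python3 -m crank '[1.5,0,0,0]' >/dev/null; bash st.sh
```

```text
t 16.75 along -11.9 across 1.9 z 16.6 Fpush 8.1 F [-2.3 -7.8  2.7]
t 16.85 along -11.3 across 1.9 z 16.6 Fpush 10.9 F [ -3.3 -10.3   2.9]
```

Force is rising, so the buffer has probably been reached. Small steps from here.

```bash
python3 -m crank '[1.5,0,0,0]' >/dev/null; bash st.sh
python3 -m crank '[0,0,0,0]' >/dev/null; bash st.sh
```

```text
t 16.95 along -11.1 across 1.9 z 16.7 Fpush 12.5 F [ -2.  -12.4   3.3]
t 17.05 along -12.0 across 1.8 z 16.7 Fpush 7.2 F [-2.4 -6.8  2.9]
```

```bash
python3 -m crank '[-2,0,0,0, -2,0,0,0]' >/dev/null; bash st.sh
python3 -m crank '[-2,0,0,0, -2,0,0,0, -2,0,0,0]' >/dev/null; bash st.sh
```

```text
t 17.25 along -17.0 across 1.8 z 16.8 Fpush 5.6 F [-0.3 -5.8  1.8]
t 17.55 along -22.3 across 1.5 z 16.6 Fpush -0.1 F [ 0.6 -0.1 -0.7]
```

Force fell to zero about 8–10 mm back, so the latch appears to hold. I back away and check.

```bash
python3 -m crank '[-15,0,0,0, -25,0,0,0, -25,0,0,0, -25,0,-15,0, -10,0,-10,0, 0,0,0,0, 0,0,0,0, 0,0,0,0, 0,0,0,0, 0,0,0,0]' >/dev/null; bash st.sh; python3 after.py d1.png
```

```text
t 18.55 along -122.3 across 0.7 z 45.3 Fpush 0.1 F [-1.1  0.2 -0.5]
body 426 (array([552.7, 115.9]), array([61.6, 43.8]), 73.5) z [43.7 46.1 51.8]
rib 303 (array([552.7, 116.4]), array([46.8, 17.9]), 73.5) z [69.5 73.4 75. ]
orange (array([538.8,  69.7]), array([ 9.9, 99.1]), 73.1)
```

View pics/d1.png

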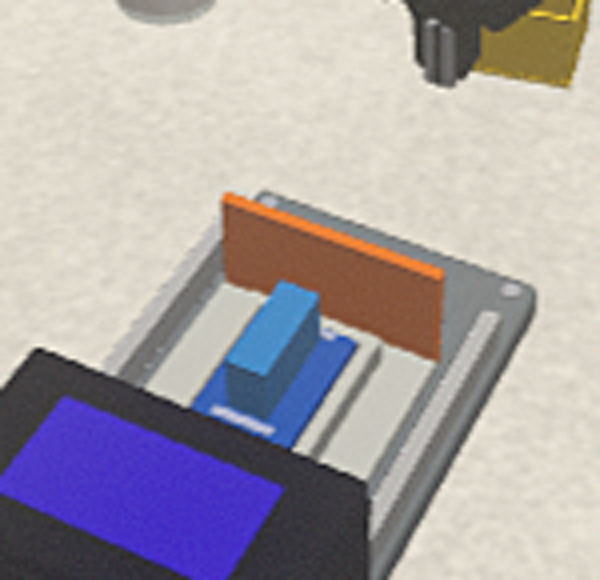

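The tray is about 45 mm in with nothing touching it, and the cartridge is still down in its pocket. I wait a little, measure again and hand in.

```bash
python3 -m crank '[0,0,0,0, 0,0,0,0, 0,0,0,0, 0,0,0,0, 0,0,0,0, 0,0,0,0]' >/dev/null; python3 after.py d2.png; python3 -c "
from workcell import env; print(env.finish_job())"
```

```text
body 428 (array([553.1, 116.2]), array([59.5, 44.5]), 73.1) z [43.5 46.  52. ]
rib 302 (array([552.9, 116.5]), array([46.6, 17.9]), 72.7) z [69.3 73.5 75.1]
orange (array([538.4,  69.7]), array([ 9.4, 98.7]), 72.9)
the job is handed in; nothing more can be done
None
```

The blue cartridge is seated in the tray, and the tray is latched about 45 mm in with nothing touching it. I handed the job in at about 19 s of the 51 s.

- **Seating:** I released the cartridge in the pocket with the tray still out. Its body top was at 46 mm and its rib top at 73.5 mm, against 46 and 74 mm expected for fully down.
- **Pushing:** The highest force I read, at the end of a move, was about 12.5 N. That is slightly below the 13–16 N given for the buffer. I let go there because the force had already jumped, and the latch held.
- **Last checks:** Two side-camera measurements about 0.65 s apart agreed to within 0.5 mm. The cartridge was still fully down and lengthwise, at about 73° like the dock.

**Missed grasp:** My first attempt closed on air above the rib, because the real fingertips sit about 30 mm higher than the reported tool position. I corrected for that offset, and the cartridge had not moved.

**Disagreement:** The top and side cameras differed by about 3–5 mm along the dock, so I averaged their corrections and then compared positions within one view.

**Not checked:** I did not measure the grey cartridge, tip box or jar again at the end. The fingers stayed clear of them, and no unexpected force showed up.

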